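# Fetch the pinch pot from behind the glaze jars

## Robot

A 7-joint arm with a two-finger parallel gripper is mounted at the origin on the work surface. World frame = base frame: x ahead of the robot, y to its left, z up, the work surface at z = 0. Lengths are in m, angles in rad, forces in N, time in s.
With the tool pointing down it reaches from about 0.425 to 0.875 m from the base axis. Payload 4.7 kg.
Tool frame: the origin (TCP) lies on the centre line of the jaws, within the pads' length; the fingertips stand 22 mm ahead of it and the grasp point (between the pads) lies 3 mm ahead of it; z points along the fingers, y is the direction in which the jaws open and shut (so a half turn about z gives the same grasp; the last joint's range is limited). The gripper opens to 87 mm and grips with 3 to 60 N. Pads are 19 mm wide; open, the fingers measure 117 mm over their backs; the gripper's body (75 mm by 190 mm) begins 51 mm behind the grasp point.
Start: joints at [1.276, 0.321, -0.07, 1.45, 0.023, 1.371, -0.057], TCP at [0.198, -0.619, 0.245] pointing down, gripper open.
Joint ranges: [-2.86, 2.86], [-0.3, 2.09], [-1.38, 1.24], [0.06, 2.45], [-1.56, 4.7], [0.09, 2.05], [-2.69, 2.69]. Speed limits (rad/s): [2.57, 2.57, 3.14, 3.14, 3.14, 3.14, 3.14].

## Interface

Orientations are given as a rotation vector (axis times angle).
In Python, from bench import ctrl, imaging, close_job, finder gives the robot as it stands. The module is installed in compiled form; this text tells all that it offers.
- The arm moves only by the shell command python3 -m jog 'ROWS' [FORCE]. ROWS is JSON, a list that holds one entry, the list of rows, each a list of 7 numbers: the shift along the tool's x, y, z in cm, then the turn, a rotation vector about the tool's x, y, z in degrees, then the finger opening in cm, from 0 to 8.7. In form: [[[dx, dy, dz, ax, ay, az, claw], ...]]. A call has 1 to 12 rows; each row shifts and turns the commanded pose from where the row before left it, along the tool's axes as they then stand; what a row does not reach is not made up. A row lasts 1/10 s, in which the tool goes at most 50 mm and 8.59 degrees, less where a joint would pass 70% of its speed; a pose out of reach is approached as far as the arm can. A call is refused whole if a number of a shift passes 5 or a number of a turn 8.59, either way. A call with a gripper value outside its range is refused whole. The fingers move at their own pace and stop on an object; FORCE is the grip in N (left out, the last holds). Time passes only in rows, so rows that do not move let the fingers close. It gives the time, the measured TCP pose, the force and the opening at its end, in the units of the state.
- ctrl.get_state(): the state, without advancing time (a new reading comes with each control period).
- imaging.get_image(name): name is "scene" or "top"; returns a dict with "frame" (384x512x3 uint8, red, green, blue), "intrinsics" (3x3 intrinsics, pixels), "pose" (4x4, takes a point from camera to world coordinates). Camera axes: x right, y down, z forward; pixel columns grow to the right and rows downward; lengths in m; the calibration is good to about 2 mm. A picture is of the moment at which its call begins. There is no depth.
- close_job(): hands the job in, once; it reports no verdict.
Trained networks look in the newest picture that a camera, given by its name, has taken for a name from the list of things; names that differ only in an ending like _2 or _b are one class to them, and where a whole thing is asked for, a point or a joint stands for the part that bears it (a point fixed in the world has none). Each returns a list of dicts, best first, with "conf" (0 to 1); they miss things now and then, are a little off and sometimes report something else, mostly with a low value. They report only what shows in the picture. A call takes as long as a camera call. They do not tell look-alikes from the thing itself.
- finder.trace(label, camera): "region" (384x512 bool, what is visible of it) and "point" ([row, column] as shares, 0 to 1, of the picture: columns of its width, rows of its height, amid what is visible of it).
- finder.spot_point(label, camera): "point" ([row, column] as shares, 0 to 1, of the picture: columns of its width, rows of its height: a listed point, or the origin of a listed thing).
The state is a dict: "time": time; "joint_positions": joint angles; "qd": joint speeds; "joint_torque": joint torques, N m; "position": TCP position; "tool_rot": TCP orientation; "ft_force": force on the tool from outside, world axes, zero at the start; "torque": the same for the moment, N m; "grip_width": opening from 0.0 (shut) to 1.0 (fully open).
Only numpy, scipy, OpenCV 4.12 (cv2) and the standard library are available. Lean on these libraries where they do the work, as an engineer would, in place of code of your own. Each camera call takes 0.05 s, during which the arm holds its last target. There are 200 camera calls.

## Task

First move all three glaze jars off the plywood caddy and stand them together in the grey tray, then lift the little terracotta pot out from behind where they stood and set it upright in the middle of the banding wheel. Last, put every jar back, upright and centred on the caddy pad of its own colour. Do not knock over the pot or any jar.

Things in the scene. Friction and masses are not known exactly. Their poses are not given: they have to be found in the camera images.
- jar_red: loose straight round glaze jar, all red with a thin white ring under its lid and a white disc on the lid; 56 mm across, 105 mm tall, about 0.25 kg (scales vary), closed and firm. Grip its straight wall anywhere 40 to 85 mm above its foot. Origin: centre of its underside; z up its axis. It starts on the red pad.
- jar_blue: loose straight round glaze jar, all blue with a thin white ring under its lid and a white disc on the lid; 56 mm across, 105 mm tall, about 0.25 kg (scales vary), closed and firm. Grip its straight wall anywhere 40 to 85 mm above its foot. Origin: centre of its underside; z up its axis. It starts on the blue pad.
- jar_yellow: loose straight round glaze jar, all yellow with a thin white ring under its lid and a white disc on the lid; 56 mm across, 105 mm tall, about 0.25 kg (scales vary), closed and firm. Grip its straight wall anywhere 40 to 85 mm above its foot. Origin: centre of its underside; z up its axis. It starts on the yellow pad.
- pad_red: fixed round red pad on the caddy board, 70 mm across, 3 mm thick, home of the red jar. Origin: centre of its underside, 12 mm above the table; its top, where the jar stands, is 15 mm above the table. The pads are about 80 mm apart and 62 mm from the pot.
- pad_blue: fixed round blue pad on the caddy board, 70 mm across, 3 mm thick, home of the blue jar. Origin: centre of its underside, 12 mm above the table; its top, where the jar stands, is 15 mm above the table. The pads are about 80 mm apart and 62 mm from the pot.
- pad_yellow: fixed round yellow pad on the caddy board, 70 mm across, 3 mm thick, home of the yellow jar. Origin: centre of its underside, 12 mm above the table; its top, where the jar stands, is 15 mm above the table. The pads are about 80 mm apart and 62 mm from the pot.
- pot: loose little terracotta-coloured pinch pot, an open round cup 46 mm across (straight outer wall from 10 mm up), 34 mm tall, wall 5 mm, about 70 g. Origin: centre of its underside; z up. It stands right on the caddy board (12 mm above the table), closed in by the three jars, which leave no room for a gripper until they are gone.
- caddy: fixed plywood board 175 mm (x) by 190 mm (y), 12 mm thick, with a low wooden back rail along its +x edge: 8 mm thick, its inner face 79 mm from the origin, its top 48 mm above the table. Origin: centre of the underside, on the table; x points from the open front to the rail. The pot stands about 20 mm behind the origin (+x), one pad in front of the pot and one to each side.
- tray: fixed empty grey plastic tray, 270 mm (its x) by 130 mm (its y), rim 24 mm high, walls 4 mm, floor 4 mm thick. Origin: centre of its underside, on the table. It holds the three jars in one row along its x, 80 mm apart.
- wheel: fixed banding wheel (it does not turn): a round aluminium disc 128 mm across with dark rings about its centre, on a short foot. Its flat top is 50 mm above the table. Origin: centre of its foot, on the table, straight below the disc's centre.
Mind the look-alikes: they are no part of the job. There is more than one size of the jar_yellow; the job needs the largest.

How it is judged:
By the outcome, as a careful person would: the job done as asked, in the order asked, and still so for the second after the job is handed in, with the robot touching nothing.
It also fails if it takes over 138 s, if anything falls off the work surface, if the arm or the gripper's body presses on something with over 40 N, if the wrist force passes 120 N, or if a joint passes its speed limit or range.

## Working session

There is one attempt and no reset: what is moved stays moved. The work goes in short steps, Python scripts to look and compute and a shell command to move; the robot and the scene stay as the last step left them, time stands still between calls to the robot, and variables do not carry over. Pictures are saved under pics/ and viewed, about 12 in all and at most 16, crops included, and the job is handed in when it is done.

```bash
mkdir -p pics; cat > h.py <<'E'
import numpy as np, cv2
from bench import ctrl, imaging, finder
from scipy.spatial.transform import Rotation as R
def ray(im,u,v,z):
    K=np.array(im["intrinsics"]);T=np.array(im["pose"])
    d=T[:3,:3]@np.linalg.inv(K)@np.array([u,v,1.]);o=T[:3,3]
    return o+d*(z-o[2])/d[2]
def save(im,n,crop=None,s=1):
    f=im["frame"][:,:,::-1]
    if crop: f=f[crop[0]:crop[1],crop[2]:crop[3]]
    cv2.imwrite("pics/"+n,cv2.resize(f,None,fx=s,fy=s))
E
python3 - <<'E'
from h import *
np.set_printoptions(precision=4,suppress=True)
s=ctrl.get_state();print(s)
print(R.from_rotvec(s["tool_rot"]).as_matrix())
for c in("top","scene"):
    im=imaging.get_image(c);save(im,c+"0.png",s=1.5);print(c,im["pose"],im["intrinsics"])
    for l,z in dict(jar_red=.015,jar_blue=.015,jar_yellow=.015,pot=.012,pad_red=.012,pad_blue=.012,pad_yellow=.012,caddy=0,tray=0,wheel=0).items():
        for d in finder.spot_point(l,c)[:4]:
            v,u=d["point"][0]*384,d["point"][1]*512
            print(c,l,round(d["conf"],2),round(u),round(v),ray(im,u,v,z)[:2])
E
```

```text
{'time': 0.0, 'joint_positions': array([ 1.2761,  0.3218, -0.0701,  1.4517,  0.0226,  1.3708, -0.0569]), 'qd': array([ 0.0007,  0.0007, -0.0007,  0.0017, -0.0005, -0.0003,  0.0008]), 'joint_torque': array([  0.0002, -49.128 ,  -0.4036, -31.2522,  -0.0637,   0.0437,
         0.0002]), 'position': array([ 0.1974, -0.6188,  0.2435]), 'tool_rot': array([-3.1023, -0.4829,  0.0006]), 'ft_force': array([ 0.2423, -0.2831, -0.4276]), 'torque': array([ 0.0178, -0.0279,  0.0093]), 'grip_width': 0.9995069659647022}
[[ 0.9527  0.3039 -0.0006]
 [ 0.3039 -0.9527  0.0018]
 [-0.0001 -0.0019 -1.    ]]
top [[ 0.013  -0.9972  0.0731  0.4822]
 [-0.9995 -0.0151 -0.0281  0.0187]
 [ 0.0292 -0.0727 -0.9969  0.8478]
 [ 0.      0.      0.      1.    ]] [[420.0735   0.     253.6996]
 [  0.     420.0735 193.3649]
 [  0.       0.       1.    ]]
top jar_red 0.71 279 189 [ 0.5526 -0.0549]
top jar_red 0.57 248 199 [0.5323 0.0065]
top jar_blue 0.84 251 219 [ 0.493  -0.0011]
top jar_yellow 0.85 229 115 [0.701  0.0476]
top jar_yellow 0.72 245 278 [0.3761 0.0107]
top jar_yellow 0.66 215 198 [0.5327 0.0712]
top pot 0.6 2
[... 470 characters left out ...]
 0.      0.      0.      1.    ]] [[388.6501   0.     251.1313]
 [  0.     388.6501 190.7401]
 [  0.       0.       1.    ]]
scene jar_red 0.88 227 200 [ 0.551 -0.059]
scene jar_blue 0.78 258 189 [ 0.4801 -0.0092]
scene jar_yellow 0.75 273 209 [0.5346 0.0564]
scene jar_yellow 0.74 234 261 [0.7165 0.0525]
scene jar_yellow 0.71 280 176 [0.4068 0.0195]
scene jar_yellow 0.16 261 195 [0.4981 0.01  ]
scene pot 0.7 252 209 [0.5526 0.0122]
scene pad_red 0.66 227 201 [ 0.5532 -0.0571]
scene pad_yellow 0.51 226 200 [ 0.5497 -0.0606]
scene pad_yellow 0.48 278 213 [0.5396 0.0731]
scene caddy 0.59 252 205 [ 0.5262 -0.0035]
scene tray 0.65 166 187 [ 0.5551 -0.2401]
scene wheel 0.97 348 232 [0.5201 0.2341]
```

View pics/top0.png

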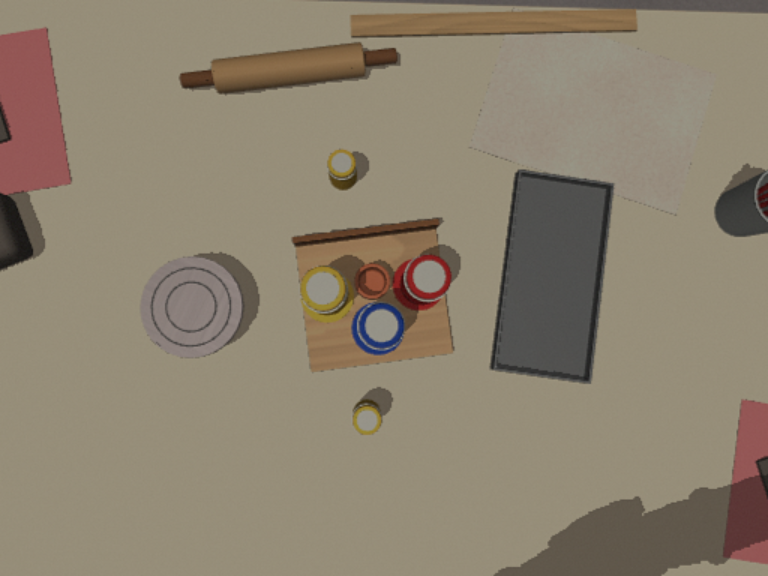

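View pics/scene0.png

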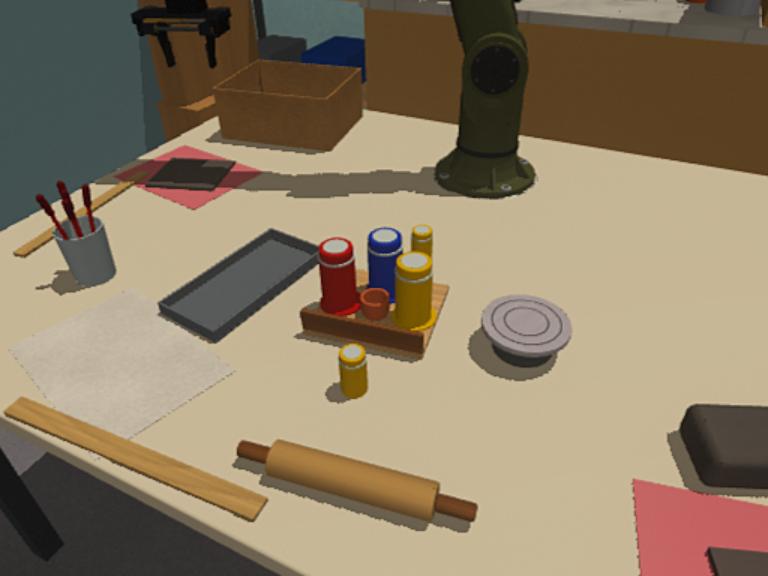

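Top view: the caddy is slightly turned, with lids at about (323,289) yellow, (429,279) red and (381,326) blue, and the pot at (373,281). The tray is on the right with its long axis roughly along x, and the wheel is at (192,307). The two smaller yellow jars, (342,165) and (367,420), are decoys. Next I measure these positions.

```bash
cat >> h.py <<'E'
def lids(im,z=.120):
    """white lid discs in the top picture -> world at height z, label by ring colour around it"""
    hsv=cv2.cvtColor(im["frame"],cv2.COLOR_RGB2HSV)
    m=((hsv[:,:,1]<50)&(hsv[:,:,2]>150)).astype(np.uint8)
    n,_,st,c=cv2.connectedComponentsWithStats(m,connectivity=4)
    return [(c[i],st[i,4],ray(im,*c[i],z)) for i in range(1,n) if 60<st[i,4]<1200]
E
python3 - <<'E'
from h import *
np.set_printoptions(precision=4,suppress=True)
im=imaging.get_image("top")
for l in lids(im):print("lid",l)
q=lambda u,v,z:ray(im,u/1.5,v/1.5,z)[:2]
print("tray",[q(*p,.024) for p in[(518,171),(612,183),(590,382),(491,370)]],np.mean([q(*p,.024) for p in[(518,171),(612,183),(590,382),(491,370)]],0))
print("board",q(311,370,.012),q(452,352,.012),"rail",q(294,241,.048),q(440,222,.048))
for l,z in dict(pot=.046,wheel=.05,jar_red=.07,jar_blue=.07,jar_yellow=.07,pad_red=.015,pad_blue=.015,pad_yellow=.015,tray=.02).items():
    for d in finder.trace(l,"top")[:2]:
        v,u=np.nonzero(d["region"]);(cx,cy),wh,a=cv2.minAreaRect(np.stack([u,v],1).astype(np.float32))
        print(l,round(d["conf"],2),len(u),(cx,cy),wh,a,ray(im,cx,cy,z))
sc=imaging.get_image("scene")
for l,z in dict(pot=.046,wheel=.05).items():
    for d in finder.trace(l,"scene")[:1]:
        v,u=np.nonzero(d["region"]);(cx,cy),wh,a=cv2.minAreaRect(np.stack([u,v],1).astype(np.float32));print("scene",l,cx,cy,wh,ray(sc,cx,cy,z))
E
```

```text
lid (array([382.0667,  23.9852]), np.int32(135), array([ 0.846 , -0.2299,  0.12  ]))
lid (array([347.2059,  24.5882]), np.int32(68), array([ 0.8431, -0.1665,  0.12  ]))
lid (array([353.6506,  43.3735]), np.int32(83), array([ 0.8086, -0.178 ,  0.12  ]))
lid (array([385.0283, 105.9263]), np.int32(353), array([ 0.6953, -0.2338,  0.12  ]))
lid (array([411.1148,  99.5082]), np.int32(61), array([ 0.708, -0.281,  0.12 ]))
lid (array([351.1467, 104.76  ]), np.int32(75), array([ 0.6961, -0.173 ,  0.12  ]))
tray [array([ 0.7052, -0.1865]), array([ 0.6914, -0.3135]), array([ 0.426 , -0.2806]), array([ 0.4401, -0.1502])] [ 0.5657 -0.2327]
board [0.4368 0.0852] [ 0.4626 -0.1007] rail [0.6019 0.1073] [ 0.6298 -0.0793]
pot 0.9 466 (247.5, 187.5) (23.0, 23.0) 90.0 [0.5521 0.0081 0.046 ]
wheel 0.68 3559 (126.99999237060547, 204.5) (65.76092529296875, 67.17514038085938) 45.0 [0.5161 0.2348 0.05  ]
jar_red 0.62 894 (283.5, 186.0) (32.0, 33.0) 90.0 [ 0.5539 -0.0586  0.07  ]
jar_blue 0.78 803 (253.5, 217.5) (31.0, 31.0) 90.0 [ 0.4945 -0.0035  0.07  ]
jar_blue 0.58 4938 (248.83837890625, 196.0363311767578
[... 389 characters left out ...]
03 (243.291259765625, 226.3428192138672) (31.14482307434082, 11.398364067077637) 47.60256576538086 [0.4777 0.0149 0.015 ]
pad_yellow 0.63 152 (221.41978454589844, 206.39801025390625) (14.977739334106445, 32.28395080566406) 65.85445404052734 [0.5165 0.0588 0.015 ]
tray 0.75 4637 (249.24417114257812, 196.4045867919922) (90.6427230834961, 97.12809753417969) 82.69424438476562 [0.5368 0.0041 0.02  ]
tray 0.55 8946 (367.7379455566406, 184.02871704101562) (67.92090606689453, 135.5166015625) 6.881723880767822 [ 0.5651 -0.2321  0.02  ]
scene pot 250.5 202.0 (20.0, 19.0) [0.5678 0.0158 0.046 ]
scene wheel 351.2076721191406 217.7384490966797 (53.08686447143555, 53.95510482788086) [0.5282 0.2373 0.05  ]
```

```bash
cat >> h.py <<'E'
def lid(im,x,y,z=.120,r=.033):
    """centroid of the whitish lid disc within r of the guess, at height z"""
    T=np.array(im["pose"]);K=np.array(im["intrinsics"])
    p=K@(T[:3,:3].T@(np.array([x,y,z])-T[:3,3]));u0,v0=p[:2]/p[2];rp=r*K[0,0]/p[2]
    hsv=cv2.cvtColor(im["frame"],cv2.COLOR_RGB2HSV)
    vv,uu=np.mgrid[:384,:512]
    m=((hsv[:,:,1]<70)&(hsv[:,:,2]>110)&((uu-u0)**2+(vv-v0)**2<rp**2)).astype(np.uint8)
    n,_,st,c=cv2.connectedComponentsWithStats(m,connectivity=4)
    if n<2: return None
    i=1+np.argmax(st[1:,4]);return st[i],ray(im,*c[i],z)[:2].round(4)
E
python3 - <<'E'
from h import *
im=imaging.get_image("top")
for n,x,y in(("red",.554,-.057),("blue",.495,-.002),("yellow",.538,.067)):print(n,lid(im,x,y))
print(ray(im,248.7,187.3,.046))
E
python3 -m jog '[[[0,0,0,0,0,8.5,8.7],[0,0,0,0,0,8.5,8.7],[2,-4.4,0,0,0,0.7,8.7],[2.2,-4.4,0,0,0,0,8.7],[2.2,-4.4,0,0,0,0,8.7],[2.2,-4.4,0,0,0,0,8.7],[2.2,-4.4,0,0,0,0,8.7],[2.2,-4.4,0,0,0,0,8.7],[2.2,-4.4,0,0,0,0,8.7],[2.2,-4.4,0,0,0,0,8.7],[2.2,-4.4,0,0,0,0,8.7],[2.2,-4.4,0,0,0,0,8.7]]]' 35
```

```text
red (array([275, 174,  22,  21, 359], dtype=int32), array([ 0.5529, -0.0574]))
blue (array([243, 206,  23,  22, 383], dtype=int32), array([ 0.4953, -0.0027]))
yellow (array([204, 181,  22,  22, 364], dtype=int32), array([0.5373, 0.0659]))
[0.55252496 0.00579458 0.046     ]
time: 3.0
position: [0.4156, -0.1772, 0.245]
tool_rot: [3.14, -0.0, 0.001]
ft_force: [0.9, -0.1, 0.7]
grip_width: 1.004
```

```bash
python3 -m jog '[[[2,-4.4,0,0,0,0,8.7],[2,-4.4,0,0,0,0,8.7],[2,-4.4,0,0,0,0,8.7],[2,-4.3,0,0,0,0,8.7],[0,0,3,0,0,0,8.7],[0,0,3,0,0,0,8.7],[0,0,0,0,0,0,8.7]]]' 35
```

```text
time: 3.7
position: [0.4923, -0.0038, 0.1811]
tool_rot: [-3.141, -0.001, 0.011]
ft_force: [-0.6, -0.1, 0.1]
grip_width: 1.0
```

```bash
python3 - <<'E'
from h import *
im=imaging.get_image("scene");save(im,"s1.png",(110,300,150,410),2.5)
print(ctrl.get_state()["position"])
E
```

```text
[ 0.49371829 -0.00404643  0.18331011]
```

View pics/s1.png

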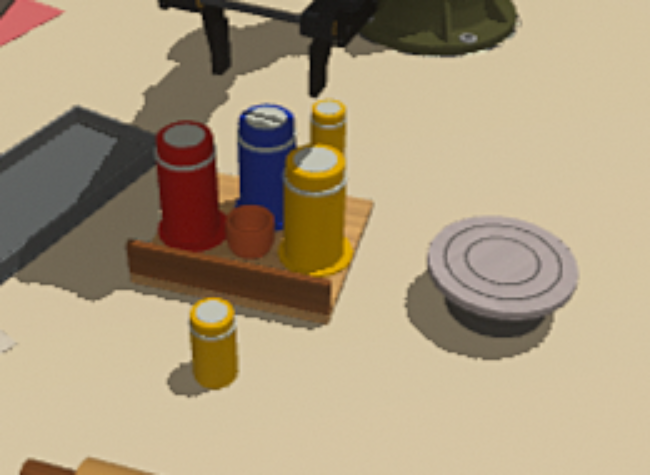

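The jaws straddle the blue jar, at (267,110) in the crop. I go down and grip.

```bash
python3 -m jog '[[[0,0,3,0,0,0,8.7],[0,0,3,0,0,0,8.7],[0,0,3,0,0,0,8.7],[0,0,0,0,0,0,8.7],[0,0,0,0,0,0,5],[0,0,0,0,0,0,5],[0,0,0,0,0,0,5],[0,0,0,0,0,0,5],[0,0,0,0,0,0,5],[0,0,0,0,0,0,5],[0,0,0,0,0,0,5],[0,0,0,0,0,0,5]]]' 35
```

```text
time: 4.95
position: [0.4957, -0.0046, 0.0953]
tool_rot: [3.141, -0.001, 0.002]
ft_force: [-0.3, -2.1, 6.2]
grip_width: 0.632
```

```bash
python3 -m jog '[[[0,0,-1,0,0,0,5],[0,0,-3,0,0,0,5],[0,0,-4,0,0,0,5],[0,0,-4,0,0,0,5],[0,0,-1,0,0,0,5],[-0.2,2,0,0,0,0,5],[-0.2,4,0,0,0,0,5],[-0.2,4,0,0,0,0,5],[-0.2,4,0,0,0,0,5],[-0.1,4,0,0,0,0,5],[0,3,0,0,0,0,5],[0,0.8,0,0,0,0,5]]]'; python3 -m jog '[[[0,0,0,0,0,0,5],[0,0,0,0,0,0,5]]]'
```

```text
time: 6.15
position: [0.484, -0.2262, 0.2227]
tool_rot: [-3.141, 0.009, 0.005]
ft_force: [0.0, 0.3, -2.7]
grip_width: 0.633
time: 6.35
position: [0.4859, -0.2201, 0.2237]
tool_rot: [-3.14, -0.003, 0.002]
ft_force: [0.2, 0.7, -2.6]
grip_width: 0.636
```

```bash
python3 -m jog '[[[0,0,4,0,0,0,5],[0,0,4,0,0,0,5],[0,0,3,0,0,0,5],[0,0,1.5,0,0,0,5],[0,0,1,0,0,0,5],[0,0,0.4,0,0,0,5],[0,0,0.1,0,0,0,5],[0,0,0,0,0,0,5]]]'
```

```text
time: 7.15
position: [0.487, -0.2224, 0.0858]
tool_rot: [3.14, -0.0, 0.003]
ft_force: [-0.5, 0.7, -3.3]
grip_width: 0.633
```

```bash
python3 -m jog '[[[0,0,0.1,0,0,0,5],[0,0,0.1,0,0,0,5],[0,0,0,0,0,0,5]]]'
```

```text
time: 7.45
position: [0.4871, -0.2225, 0.0844]
tool_rot: [3.14, -0.001, 0.003]
ft_force: [-1.1, -0.3, 4.7]
grip_width: 0.632
```

```bash
python3 -m jog '[[[0,0,0,0,0,0,6.5],[0,0,0,0,0,0,8.7],[0,0,0,0,0,0,8.7],[0,0,0,0,0,0,8.7],[0,0,0,0,0,0,8.7],[0,0,-3,0,0,0,8.7],[0,0,-4,0,0,0,8.7],[1.6,-4.1,-2,0,0,0,8.7],[1.7,-4.2,0,0,0,0,8.7],[1.7,-4.2,0,0,0,0,8.7],[1.6,-4,0,0,0,0,8.7],[0,0,0,0,0,0,8.7]]]'; python3 -m jog '[[[0,0,0,0,0,0,8.7]]]'
```

```text
time: 8.65
position: [0.5537, -0.0487, 0.1731]
tool_rot: [-3.137, -0.017, -0.003]
ft_force: [-0.6, -0.2, -1.0]
grip_width: 0.997
time: 8.75
position: [0.5522, -0.0557, 0.1724]
tool_rot: [-3.142, -0.005, 0.0]
ft_force: [0.0, -0.3, -0.5]
grip_width: 1.001
```

```bash
python3 -m jog '[[[0,0.1,3,0,0,0,8.7],[0,0,3,0,0,0,8.7],[0,0,1.9,0,0,0,8.7],[0,0,0,0,0,0,8.7],[0,0,0,0,0,0,5],[0,0,0,0,0,0,5],[0,0,0,0,0,0,5],[0,0,0,0,0,0,5],[0,0,0,0,0,0,5],[0,0,0,0,0,0,5],[0,0,0,0,0,0,5],[0,0,0,0,0,0,5]]]' 35
```

```text
time: 9.95
position: [0.5526, -0.0586, 0.0942]
tool_rot: [3.141, -0.001, 0.002]
ft_force: [0.3, -2.4, 5.0]
grip_width: 0.633
```

```bash
python3 -m jog '[[[0,0,-1,0,0,0,5],[0,0,-3,0,0,0,5],[0,0,-4,0,0,0,5],[0,0,-4,0,0,0,5],[0,0,-1,0,0,0,5],[0.2,2,0,0,0,0,5],[0.3,4,0,0,0,0,5],[0.3,4,0,0,0,0,5],[0.3,4,0,0,0,0,5],[0.2,2.7,0,0,0,0,5],[0,0.7,0,0,0,0,5],[0,0,0,0,0,0,5]]]'; python3 -m jog '[[[0,0,0,0,0,0,5],[0,0,4,0,0,0,5],[0,0,4,0,0,0,5],[0,0,3,0,0,0,5],[0,0,1.5,0,0,0,5],[0,0,1,0,0,0,5],[0,0,0.4,0,0,0,5],[0,0,0.1,0,0,0,5],[0,0,0,0,0,0,5],[0,0,0,0,0,0,5]]]'
```

```text
time: 11.15
position: [0.5641, -0.2328, 0.222]
tool_rot: [-3.14, 0.004, 0.004]
ft_force: [0.1, -0.5, -1.5]
grip_width: 0.642
time: 12.15
position: [0.5658, -0.2324, 0.0848]
tool_rot: [3.141, -0.0, 0.003]
ft_force: [0.4, 0.1, -2.5]
grip_width: 0.637
```

```bash
python3 -m jog '[[[0,0,0.1,0,0,0,5],[0,0,0.1,0,0,0,5],[0,0,0,0,0,0,6.5],[0,0,0,0,0,0,8.7],[0,0,0,0,0,0,8.7],[0,0,0,0,0,0,8.7],[0,0,0,0,0,0,8.7],[0,0,-4,0,0,0,8.7],[0,0,-4.5,0,0,0,8.7]]]'; python3 -m jog '[[[-0.3,-4,0,0,0,0,8.7],[-0.4,-4.5,0,0,0,0,8.7],[-0.4,-4.5,0,0,0,0,8.7],[-0.4,-4.5,0,0,0,0,8.7],[-0.4,-4.5,0,0,0,0,8.7],[-0.4,-4,0,0,0,0,8.7],[-0.4,-3,0,0,0,0,8.7],[-0.1,-0.9,0,0,0,0,8.7],[0,0,0,0,0,0,8.7],[0,0,0,0,0,0,8.7]]]'
```

```text
time: 13.05
position: [0.5634, -0.2315, 0.1653]
tool_rot: [-3.139, -0.0, 0.007]
ft_force: [0.4, -0.7, 0.9]
grip_width: 0.997
time: 14.05
position: [0.5374, 0.0651, 0.1664]
tool_rot: [3.14, -0.003, -0.0]
ft_force: [-0.1, -0.2, -0.9]
grip_width: 1.002
```

```bash
python3 -m jog '[[[0,-0.1,3,0,0,0,8.7],[0,0,3,0,0,0,8.7],[0,0,1.4,0,0,0,8.7],[0,0,0,0,0,0,8.7],[0,0,0,0,0,0,5],[0,0,0,0,0,0,5],[0,0,0,0,0,0,5],[0,0,0,0,0,0,5],[0,0,0,0,0,0,5],[0,0,0,0,0,0,5],[0,0,0,0,0,0,5],[0,0,0,0,0,0,5]]]' 35
```

```text
time: 15.25
position: [0.5379, 0.0666, 0.0934]
tool_rot: [3.14, -0.001, 0.002]
ft_force: [0.5, -5.4, 5.4]
grip_width: 0.64
```

```bash
python3 -m jog '[[[0,0,-1,0,0,0,5],[0,0,-3,0,0,0,5],[0,0,-4,0,0,0,5],[0,0,-4,0,0,0,5],[0.8,1,-1,0,0,0,5],[1.3,3,0,0,0,0,5],[1.5,4,0,0,0,0,5],[1.5,4,0,0,0,0,5],[1.5,4,0,0,0,0,5],[1.5,4,0,0,0,0,5],[1.3,4,0,0,0,0,5],[1,4,0,0,0,0,5]]]'; python3 -m jog '[[[0.3,2.5,0,0,0,0,5],[0,0.5,0,0,0,0,5],[0,0,0,0,0,0,5],[0,0,0,0,0,0,5]]]'
```

```text
time: 16.45
position: [0.641, -0.2132, 0.2203]
tool_rot: [-3.14, -0.001, 0.004]
ft_force: [-0.0, -0.2, -2.7]
grip_width: 0.634
time: 16.85
position: [0.644, -0.2397, 0.2216]
tool_rot: [-3.139, -0.003, 0.002]
ft_force: [0.6, 1.4, -2.6]
grip_width: 0.635
```

```bash
python3 -m jog '[[[0,0,4,0,0,0,5],[0,0,4,0,0,0,5],[0,0,3,0,0,0,5],[0,0,1.5,0,0,0,5],[0,0,1,0,0,0,5],[0,0,0.4,0,0,0,5],[0,0,0.1,0,0,0,5],[0,0,0,0,0,0,5],[0,0,0,0,0,0,5]]]'
```

```text
time: 17.75
position: [0.6449, -0.2424, 0.084]
tool_rot: [3.141, -0.0, 0.003]
ft_force: [0.6, 0.1, -2.7]
grip_width: 0.637
```

```bash
python3 -m jog '[[[0,0,0.1,0,0,0,5],[0,0,0.1,0,0,0,5],[0,0,0,0,0,0,6.5],[0,0,0,0,0,0,8.7],[0,0,0,0,0,0,8.7],[0,0,0,0,0,0,8.7],[0,0,0,0,0,0,8.7],[0,0,-4,0,0,0,8.7],[0,0,-4,0,0,0,8.7],[0,0,-1,0,0,0,8.7],[0,0,0,0,0,0,8.7]]]'; python3 - <<'E'
from h import *
im=imaging.get_image("top");save(im,"t2.png",s=1.5)
hsv=cv2.cvtColor(im["frame"],cv2.COLOR_RGB2HSV)
for l,z in dict(pot=.046,pad_red=.015,pad_blue=.015,pad_yellow=.015,wheel=.05).items():
    for d in finder.trace(l,"top")[:2]:
        v,u=np.nonzero(d["region"]);e=cv2.fitEllipse(cv2.convexHull(np.stack([u,v],1).astype(np.int32)))
        print(l,round(d["conf"],2),len(u),np.round(e[0],1),np.round(e[1],1),ray(im,*e[0],z).round(4))
E
```

```text
time: 18.85
position: [0.6455, -0.2423, 0.1732]
tool_rot: [3.14, -0.0, 0.007]
ft_force: [0.5, -0.7, 0.3]
grip_width: 1.001
pot 0.94 455 [247.6 187.2] [23.3 24.3] [0.5528 0.0079 0.046 ]
pad_red 0.72 998 [278.5 189.2] [35.  36.2] [ 0.5523 -0.0542  0.015 ]
pad_blue 0.71 976 [251.7 218.6] [34.4 35.7] [ 0.4931 -0.0016  0.015 ]
pad_yellow 0.91 981 [217.2 197.2] [34.5 35.8] [0.5345 0.0675 0.015 ]
wheel 0.87 3639 [127.2 204.4] [66.9 68.9] [0.5163 0.2344 0.05  ]
```

View pics/t2.png

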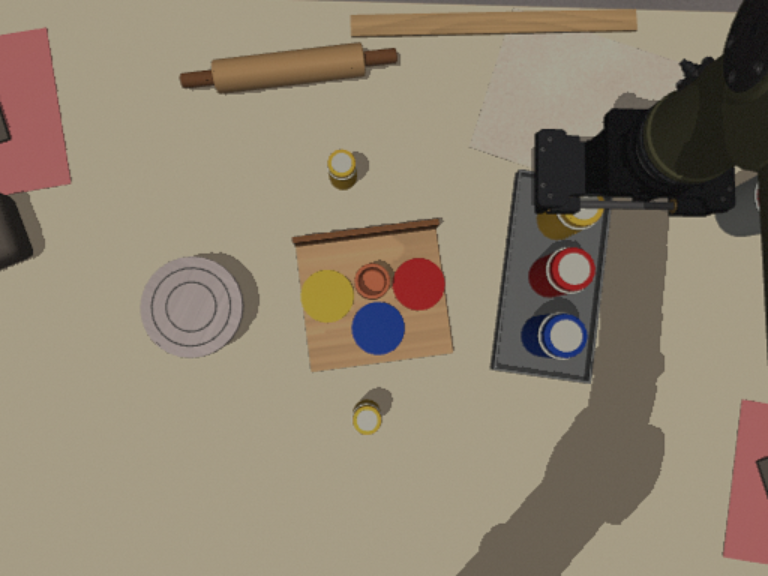

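The jars stand upright in a row in the tray, blue at (566,335), red at (573,268) and yellow partly hidden at (582,212). The pot is still upright at (373,281) and the pads are now in the open. On to the pot.

```bash
python3 -m jog '[[[-1.5,-4,0,0,0,0,8.7],[-1.6,-4.4,0,0,0,0,8.7],[-1.6,-4.4,0,0,0,0,8],[-1.6,-4.4,0,0,0,0,8],[-1.6,-4.3,0,0,0,0,7],[-1.3,-3.4,0,0,0,0,7],[0,0,2,0,0,0,7],[0,0,4,0,0,0,7],[0,0,2,0,0,0,7],[0,0,0,0,0,0,7],[0,0,0,0,0,0,7]]]'; python3 - <<'E'
from h import *
im=imaging.get_image("scene");save(im,"s2.png",(110,300,150,410),2.5)
for l,z in dict(pad_red=.015,pad_blue=.015,pad_yellow=.015,wheel=0,pot=.012).items():
    for d in finder.spot_point(l,"scene")[:2]:
        v,u=d["point"][0]*384,d["point"][1]*512;print(l,round(d["conf"],2),ray(im,u,v,z).round(4))
    for d in finder.trace(l,"scene")[:2]:
        v,u=np.nonzero(d["region"]);e=cv2.fitEllipse(cv2.convexHull(np.stack([u,v],1).astype(np.int32)))
        print(" tr",round(d["conf"],2),len(u),ray(im,*e[0],z).round(4))
print(ctrl.get_state()["position"])
E
```

```text
time: 20.25
position: [0.5519, 0.0071, 0.0904]
tool_rot: [-3.141, -0.0, 0.001]
ft_force: [0.5, 0.3, -0.7]
grip_width: 0.809
pad_red 0.72 [ 0.5706 -0.2191  0.015 ]
pad_red 0.6 [ 0.5589 -0.0571  0.015 ]
 tr 0.7 432 [ 0.5539 -0.055   0.015 ]
pad_blue 0.51 [ 0.4974 -0.0016  0.015 ]
 tr 0.65 184 [ 0.494  -0.0014  0.015 ]
pad_yellow 0.74 [0.5359 0.0714 0.015 ]
 tr 0.84 449 [0.5355 0.0652 0.015 ]
 tr 0.37 423 [ 0.5539 -0.056   0.015 ]
 tr 0.65 2198 [0.4758 0.2279 0.    ]
 tr 0.2 431 [ 0.5375 -0.0644  0.    ]
pot 0.78 [0.5452 0.0055 0.012 ]
 tr 0.71 371 [ 0.5301 -0.0067  0.012 ]
[0.5521348  0.0068594  0.09073199]
```

View pics/s2.png

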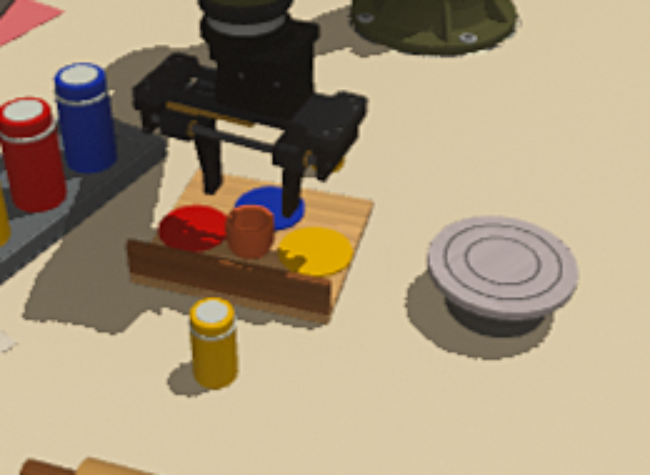

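The open fingers are either side of the pot, which sits at (250,230) in the crop. Pad positions from both cameras agree within about 2 mm. Going down.

```bash
python3 -m jog '[[[0.1,0,2,0,0,0,7],[0,0,2,0,0,0,7],[0,0,0.9,0,0,0,7],[0,0,0,0,0,0,6],[0,0,0,0,0,0,4],[0,0,0,0,0,0,4],[0,0,0,0,0,0,4],[0,0,0,0,0,0,4],[0,0,0,0,0,0,4],[0,0,0,0,0,0,4]]]' 15; python3 -m jog '[[[0,0,0,0,0,0,4],[0,0,0,0,0,0,4]]]'
```

```text
time: 21.8
position: [0.5538, 0.0067, 0.0424]
tool_rot: [3.141, -0.0, 0.002]
ft_force: [-1.2, -0.2, 4.7]
grip_width: 0.523
time: 22.0
position: [0.5538, 0.0067, 0.0424]
tool_rot: [3.141, -0.0, 0.002]
ft_force: [-1.6, 0.5, 5.2]
grip_width: 0.529
```

```bash
python3 -m jog '[[[0,0,-1,0,0,0,4],[0,0,-3,0,0,0,4],[0,0,-4,0,0,0,4],[0,0,-2,0,0,0,4],[-0.5,-3,0,0,0,0,4],[-0.6,-4,0,0,0,0,4],[-0.7,-4,0,0,0,0,4],[-0.7,-4,0,0,0,0,4],[-0.7,-4,0,0,0,0,4],[-0.5,-3,0,0,0,0,4],[0,-0.8,0,0,0,0,4]]]'; python3 -m jog '[[[0,0,0,0,0,0,4],[0,0,3,0,0,0,4],[0,0,1,0,0,0,4],[0,0,0,0,0,0,4],[0,0,0,0,0,0,4]]]'
```

```text
time: 23.1
position: [0.5138, 0.24, 0.142]
tool_rot: [-3.139, -0.011, 0.001]
ft_force: [0.8, -0.0, -0.9]
grip_width: 0.522
time: 23.6
position: [0.5165, 0.234, 0.1018]
tool_rot: [3.141, -0.003, -0.0]
ft_force: [0.4, -0.3, 0.1]
grip_width: 0.52
```

```bash
python3 -m jog '[[[0,0,1.2,0,0,0,4],[0,0,0.5,0,0,0,4],[0,0,0.2,0,0,0,4],[0,0,0.1,0,0,0,4],[0,0,0,0,0,0,4],[0,0,0,0,0,0,4]]]'
```

```text
time: 24.2
position: [0.5162, 0.2351, 0.0817]
tool_rot: [-3.141, -0.0, -0.001]
ft_force: [0.4, 1.1, -0.5]
grip_width: 0.526
```

```bash
python3 -m jog '[[[0,0,0.1,0,0,0,4],[0,0,0.1,0,0,0,4],[0,0,0,0,0,0,4]]]'
```

```text
time: 24.5
position: [0.5163, 0.2351, 0.0804]
tool_rot: [3.141, 0.0, 0.001]
ft_force: [-1.8, -0.7, 4.3]
grip_width: 0.527
```

```bash
python3 -m jog '[[[0,0,0,0,0,0,5.5],[0,0,0,0,0,0,7],[0,0,0,0,0,0,7],[0,0,0,0,0,0,7],[0,0,-3,0,0,0,7],[0,0,-4,0,0,0,8.7],[0,0,-4,0,0,0,8.7]]]'; python3 -m jog '[[[1,4,0,0,0,0,8.7],[1.2,4.5,0,0,0,0,8.7],[1.2,4.5,0,0,0,0,8.7],[1.2,4.5,0,0,0,0,8.7],[1.2,4.5,0,0,0,0,8.7],[1.2,4.5,0,0,0,0,8.7],[1.2,4.5,0,0,0,0,8.7],[1.2,4.5,0,0,0,0,8.7],[1.2,4.5,0,0,0,0,8.7],[1.2,4,0,0,0,0,8.7],[1.1,3.2,0,0,0,0,8.7],[0,0.6,0,0,0,0,8.7]]]'; python3 -m jog '[[[0,0,0,0,0,0,8.7],[0,0,0,0,0,0,8.7]]]'; python3 - <<'E'
from h import *
im=imaging.get_image("top");save(im,"t3.png",s=1.5)
for n,x,y in(("red",.5657,-.2327),("blue",.487,-.2225)):print(n,lid(im,x,y,.109))
for l,z in dict(pot=.084,wheel=.05).items():
    for d in finder.trace(l,"top")[:2]:
        v,u=np.nonzero(d["region"]);e=cv2.fitEllipse(cv2.convexHull(np.stack([u,v],1).astype(np.int32)))
        print(l,round(d["conf"],2),len(u),np.round(e[0],1),np.round(e[1],1),ray(im,*e[0],z).round(4))
print(ctrl.get_state()["position"])
E
```

```text
time: 25.2
position: [0.5155, 0.2348, 0.1902]
tool_rot: [3.141, 0.0, -0.002]
ft_force: [1.7, 0.0, -0.2]
grip_width: 0.911
time: 26.4
position: [0.6446, -0.2496, 0.1882]
tool_rot: [3.139, -0.011, -0.001]
ft_force: [0.0, -0.7, -0.5]
grip_width: 0.999
time: 26.6
position: [0.6451, -0.241, 0.1894]
tool_rot: [-3.14, -0.003, 0.0]
ft_force: [-0.9, -0.3, 0.6]
grip_width: 0.996
red (array([372, 169,  21,  21, 341], dtype=int32), array([ 0.5659, -0.2314]))
blue (array([367, 213,  21,  22, 366], dtype=int32), array([ 0.4864, -0.2212]))
pot 0.71 595 [122.3 204.8] [25.8 28.9] [0.514  0.2339 0.084 ]
wheel 0.71 2910 [127.2 204.5] [66.2 67.4] [0.516  0.2345 0.05  ]
[ 0.64526339 -0.24075866  0.18994977]
```

View pics/t3.png

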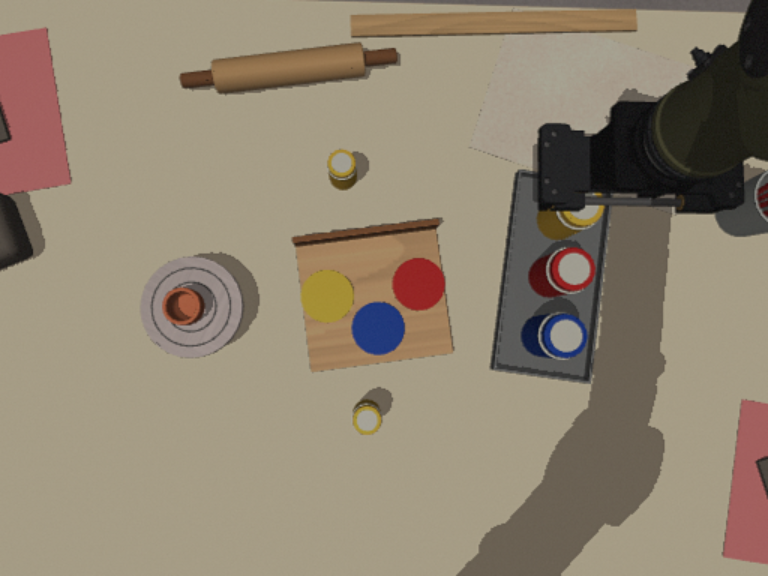

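Pot is upright at (183,305), within about 2 mm of the wheel centre at (192,307) once its height is allowed for. The jars are unchanged. Yellow goes back first.

```bash
python3 -m jog '[[[0,0.1,4,0,0,0,8.7],[0,0,4,0,0,0,8.7],[0,0,2.5,0,0,0,8.7],[0,0,0,0,0,0,8.7],[0,0,0,0,0,0,5],[0,0,0,0,0,0,5],[0,0,0,0,0,0,5],[0,0,0,0,0,0,5],[0,0,0,0,0,0,5],[0,0,0,0,0,0,5],[0,0,0,0,0,0,5],[0,0,0,0,0,0,5]]]' 35
```

```text
time: 27.95
position: [0.6455, -0.2447, 0.0855]
tool_rot: [3.141, -0.001, 0.002]
ft_force: [-0.2, -0.9, 5.4]
grip_width: 0.635
```

```bash
python3 -m jog '[[[0,0,-1,0,0,0,5],[0,0,-3,0,0,0,5],[0,0,-4,0,0,0,5],[0,0,-4,0,0,0,5],[-0.8,-1,-2,0,0,0,5],[-1.3,-3,0,0,0,0,5],[-1.5,-4,0,0,0,0,5],[-1.5,-4,0,0,0,0,5],[-1.5,-4,0,0,0,0,5],[-1.5,-4,0,0,0,0,5],[-1.5,-4,0,0,0,0,5],[-1,-4,0,0,0,0,5]]]'; python3 -m jog '[[[-0.4,-2.5,0,0,0,0,5],[0,-0.5,2,0,0,0,5],[0,0,4,0,0,0,5],[0,0,4,0,0,0,5],[0,0,1.5,0,0,0,5],[0,0,0,0,0,0,5],[0,0,0,0,0,0,5],[0,0,0,0,0,0,5]]]'
```

```text
time: 29.15
position: [0.5369, 0.0377, 0.2238]
tool_rot: [3.141, 0.001, -0.004]
ft_force: [0.7, -0.7, -3.0]
grip_width: 0.634
time: 29.95
position: [0.5367, 0.0662, 0.1117]
tool_rot: [-3.141, 0.0, -0.006]
ft_force: [-0.3, -0.1, -2.1]
grip_width: 0.632
```

```bash
python3 -m jog '[[[-0.2,-0.1,0.5,0,0,0,5],[0,0,0.6,0,0,0,5],[0,0,0.2,0,0,0,5],[0,0,0.1,0,0,0,5],[0,0,0,0,0,0,5],[0,0,0,0,0,0,5]]]'
```

```text
time: 30.55
position: [0.5331, 0.0668, 0.0965]
tool_rot: [3.141, -0.0, -0.0]
ft_force: [-3.1, -1.3, 5.8]
grip_width: 0.633
```

```bash
python3 -m jog '[[[0,0,0,0,0,0,6.5],[0,0,0,0,0,0,8.7],[0,0,0,0,0,0,8.7],[0,0,0,0,0,0,8.7],[0,0,0,0,0,0,8.7],[0,0,-4,0,0,0,8.7],[0,0,-4,0,0,0,8.7]]]'; python3 -m jog '[[[0.4,4,0,0,0,0,8.7],[0.5,4.5,0,0,0,0,8.7],[0.5,4.5,0,0,0,0,8.7],[0.5,4.5,0,0,0,0,8.7],[0.5,4.5,0,0,0,0,8.7],[0.4,4,0,0,0,0,8.7],[0.3,3,0,0,0,0,8.7],[0,0.9,0,0,0,0,8.7],[0,0,0,0,0,0,8.7],[0,0,0,0,0,0,8.7]]]'; python3 - <<'E'
from h import *
im=imaging.get_image("top")
print(lid(im,.535,.067,.120), lid(im,.487,-.2225,.109))
print(ctrl.get_state()["position"])
E
```

```text
time: 31.25
position: [0.532, 0.0669, 0.1753]
tool_rot: [-3.141, -0.0, 0.005]
ft_force: [0.9, -0.3, -0.2]
grip_width: 0.992
time: 32.25
position: [0.5643, -0.23, 0.1755]
tool_rot: [-3.14, -0.003, 0.0]
ft_force: [-0.6, 0.7, 0.6]
grip_width: 1.005
(array([203, 185,  21,  22, 362], dtype=int32), array([0.5315, 0.0689])) (array([367, 213,  21,  22, 366], dtype=int32), array([ 0.4864, -0.2212]))
[ 0.56439187 -0.22944412  0.17558742]
```

```bash
python3 -m jog '[[[0.1,0.2,4,0,0,0,8.7],[0,0,3,0,0,0,8.7],[0,0,2,0,0,0,8.7],[0,0,0,0,0,0,8.7],[0,0,0,0,0,0,5],[0,0,0,0,0,0,5],[0,0,0,0,0,0,5],[0,0,0,0,0,0,5],[0,0,0,0,0,0,5],[0,0,0,0,0,0,5],[0,0,0,0,0,0,5],[0,0,0,0,0,0,5]]]' 35
```

```text
time: 33.5
position: [0.5655, -0.2339, 0.0863]
tool_rot: [3.141, 0.0, 0.002]
ft_force: [-0.6, 1.6, 4.9]
grip_width: 0.632
```

```bash
python3 -m jog '[[[0,0,-1,0,0,0,5],[0,0,-3,0,0,0,5],[0,0,-4,0,0,0,5],[0,0,-4,0,0,0,5],[0,-1,-2,0,0,0,5],[-0.2,-3,0,0,0,0,5],[-0.3,-4,0,0,0,0,5],[-0.3,-4,0,0,0,0,5],[-0.3,-4,0,0,0,0,5],[-0.1,-1.8,0,0,0,0,5],[0,0,0,0,0,0,5]]]'; python3 -m jog '[[[0,0,2,0,0,0,5],[0,0,4,0,0,0,5],[0,0,4,0,0,0,5],[0,0,1.5,0,0,0,5],[0,0,0,0,0,0,5],[0,0,0,0,0,0,5],[0,0,0,0,0,0,5]]]'
```

```text
time: 34.6
position: [0.5525, -0.0519, 0.2256]
tool_rot: [-3.141, -0.01, 0.001]
ft_force: [0.2, 0.3, -1.2]
grip_width: 0.636
time: 35.3
position: [0.5548, -0.0564, 0.1128]
tool_rot: [3.141, -0.001, 0.006]
ft_force: [-0.3, 0.7, -2.0]
grip_width: 0.636
```

Only about 1.5 mm off, so I trim that and set it down.

```bash
python3 -m jog '[[[-0.1,-0.1,0.5,0,0,0,5],[0,0,0.6,0,0,0,5],[0,0,0.2,0,0,0,5],[0,0,0.1,0,0,0,5],[0,0,0,0,0,0,5],[0,0,0,0,0,0,5]]]'
```

```text
time: 35.9
position: [0.5522, -0.0551, 0.0973]
tool_rot: [3.141, -0.0, 0.0]
ft_force: [-3.2, 0.2, 6.2]
grip_width: 0.638
```

```bash
python3 -m jog '[[[0,0,0,0,0,0,6.5],[0,0,0,0,0,0,8.7],[0,0,0,0,0,0,8.7],[0,0,0,0,0,0,8.7],[0,0,0,0,0,0,8.7],[0,0,-4,0,0,0,8.7],[0,0,-4,0,0,0,8.7]]]'; python3 -m jog '[[[-1.5,4,0,0,0,0,8.7],[-1.7,4.4,0,0,0,0,8.7],[-1.7,4.4,0,0,0,0,8.7],[-1.6,3.9,0,0,0,0,8.7],[0,0,0,0,0,0,8.7],[0,0,0,0,0,0,8.7],[0,0,0,0,0,0,8.7]]]'; python3 - <<'E'
from h import *
im=imaging.get_image("top")
print(lid(im,.553,-.055,.120))
print(ctrl.get_state()["position"])
E
```

```text
time: 36.6
position: [0.551, -0.055, 0.1762]
tool_rot: [-3.141, -0.0, 0.005]
ft_force: [1.2, -0.5, 0.1]
grip_width: 0.996
time: 37.3
position: [0.4876, -0.2207, 0.1766]
tool_rot: [-3.141, -0.003, -0.001]
ft_force: [-0.1, 0.3, -0.1]
grip_width: 0.999
(array([273, 174,  21,  22, 359], dtype=int32), array([ 0.5523, -0.0523]))
[ 0.48774489 -0.2203436   0.17655204]
```

```bash
python3 -m jog '[[[-0.1,0.2,4,0,0,0,8.7],[0,0,3,0,0,0,8.7],[0,0,2.1,0,0,0,8.7],[0,0,0,0,0,0,8.7],[0,0,0,0,0,0,5],[0,0,0,0,0,0,5],[0,0,0,0,0,0,5],[0,0,0,0,0,0,5],[0,0,0,0,0,0,5],[0,0,0,0,0,0,5],[0,0,0,0,0,0,5],[0,0,0,0,0,0,5]]]' 35
```

```text
time: 38.55
position: [0.4866, -0.2239, 0.0862]
tool_rot: [3.141, 0.0, 0.001]
ft_force: [-0.4, 0.9, 4.9]
grip_width: 0.631
```

```bash
python3 -m jog '[[[0,0,-1,0,0,0,5],[0,0,-3,0,0,0,5],[0,0,-4,0,0,0,5],[0,0,-4,0,0,0,5],[0,-1,-2,0,0,0,5],[0.1,-3,0,0,0,0,5],[0.2,-4,0,0,0,0,5],[0.2,-4,0,0,0,0,5],[0.2,-4,0,0,0,0,5],[0,-4,0,0,0,0,5],[0,-2,0,0,0,0,5],[0,0,0,0,0,0,5]]]'; python3 -m jog '[[[0,0,2,0,0,0,5],[0,0,4,0,0,0,5],[0,0,4,0,0,0,5],[0,0,1.5,0,0,0,5],[0,0,0,0,0,0,5],[0,0,0,0,0,0,5],[0,0,0,0,0,0,5]]]'
```

```text
time: 39.75
position: [0.4924, -0.0001, 0.2255]
tool_rot: [-3.141, -0.01, 0.001]
ft_force: [0.1, -0.7, -2.5]
grip_width: 0.634
time: 40.45
position: [0.4948, -0.0043, 0.1126]
tool_rot: [3.141, -0.001, 0.006]
ft_force: [-0.4, 0.1, -3.3]
grip_width: 0.635
```

```bash
python3 -m jog '[[[0,-0.2,0.5,0,0,0,5],[0,0,0.6,0,0,0,5],[0,0,0.2,0,0,0,5],[0,0,0.1,0,0,0,5],[0,0,0,0,0,0,5],[0,0,0,0,0,0,5]]]'
```

```text
time: 41.05
position: [0.4933, -0.002, 0.0973]
tool_rot: [3.141, 0.0, 0.0]
ft_force: [-1.6, 0.5, 5.7]
grip_width: 0.635
```

Release, rise, and move well clear over the empty tray for a last look.

```bash
python3 -m jog '[[[0,0,0,0,0,0,6.5],[0,0,0,0,0,0,8.7],[0,0,0,0,0,0,8.7],[0,0,0,0,0,0,8.7],[0,0,0,0,0,0,8.7],[0,0,-4,0,0,0,8.7],[0,0,-4,0,0,0,8.7],[0,0,-4,0,0,0,8.7]]]'; python3 -m jog '[[[0,4,0,0,0,0,8.7],[0,4.5,0,0,0,0,8.7],[0,4.5,0,0,0,0,8.7],[0,4.5,0,0,0,0,8.7],[0,4.5,0,0,0,0,8.7],[0,4.5,0,0,0,0,8.7],[0,0,0,0,0,0,8.7],[0,0,0,0,0,0,8.7]]]'; python3 - <<'E'
from h import *
im=imaging.get_image("top");save(im,"t4.png",(120,270,60,330),2.8)
for n,x,y in(("red",.553,-.055),("blue",.494,-.002),("yellow",.535,.067)):print(n,lid(im,x,y,.120))
for d in finder.trace("pot","top")[:1]:
    v,u=np.nonzero(d["region"]);e=cv2.fitEllipse(cv2.convexHull(np.stack([u,v],1).astype(np.int32)));print("pot",ray(im,*e[0],.084))
im=imaging.get_image("scene");save(im,"s4.png",(110,300,150,410),2.5)
E
```

```text
time: 41.85
position: [0.4927, -0.0019, 0.2177]
tool_rot: [-3.141, -0.0, 0.001]
ft_force: [0.1, -0.6, -0.1]
grip_width: 0.999
time: 42.65
position: [0.4926, -0.2681, 0.216]
tool_rot: [-3.14, 0.005, 0.001]
ft_force: [-0.4, 0.8, -0.2]
grip_width: 1.002
red (array([272, 174,  22,  22, 360], dtype=int32), array([ 0.5523, -0.0523]))
blue (array([241, 208,  22,  22, 382], dtype=int32), array([0.4927, 0.0011]))
yellow (array([203, 185,  21,  21, 361], dtype=int32), array([0.5315, 0.0689]))
pot [0.51468119 0.2348579  0.084     ]
```

View pics/t4.png

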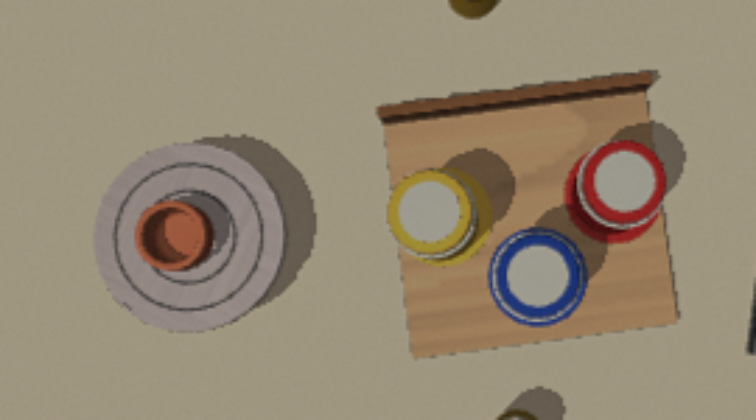

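View pics/s4.png

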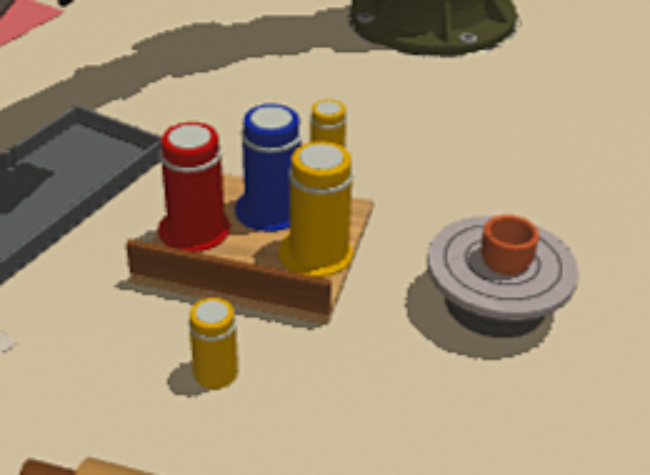

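The final pictures show all three jars upright on their own pads and the pot upright on the wheel. They also show the gripper clear of everything. The offsets are only a few millimetres, so I am handing in.

```bash
python3 -c "
from bench import close_job
print(close_job())"
```

```text
the job is handed in; nothing more can be done
None
```

The job is done and handed in at about 43 s of the 138 s allowed. I moved blue, red and yellow into the tray in one row, then set the pot on the wheel. After that I put yellow, red and blue back on their own pads.

- **Final view:** both cameras showed all three jars and the pot upright. The gripper was open and clear over the empty tray, and the two smaller yellow jars were not touched.
- **Jars:** the lids measured about 2.5 mm (red), 3 mm (blue) and 4 mm (yellow) from the pad centres. The arm's own readings put red and blue within about 1 mm, so part of that is camera error. Yellow looks truly about 2–3 mm off, mostly toward the robot. I left it, because each pad is 7 mm wider than its jar all round.
- **Pot:** it measured about 1.5 mm from the wheel centre.
- **Disagreement:** the jars' starting positions, the pad measurements and the final lid positions differ by up to 6 mm (yellow). I did not settle whether the jars started slightly off-centre or the cameras were off.

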